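# Snap the cover onto the desk cable box

## Robot

A 7-joint arm with a two-finger parallel gripper is mounted at the origin on the work surface; the furniture and walls round the work are solid. World frame = base frame: x ahead of the robot, y to its left, z up, the work surface at z = 0. Lengths are in m, angles in rad, forces in N, time in s.
With the tool pointing down it reaches from about 0.4 to 0.75 m from the base axis. Payload 19.5 kg.
Tool frame: the origin (TCP) lies at the very end of the fingers, on their centre line; the grasp point (between the pads) lies 19 mm behind it; z points along the fingers, y is the line along which they close (so a half turn about z gives the same grasp; the last joint's range is limited). The gripper opens to 85 mm and grips with 20 to 120 N. Pads are 22 mm wide; open, the fingers measure 114 mm over their backs; the gripper's body (76 mm by 85 mm) begins 54 mm behind the grasp point. The pads swing forward as they close: fully open they stand 13 mm farther back than shut.
Start: joints at [-1.389, 0.707, -0.028, 1.485, 0.022, 0.951, -0.075], TCP at [0.128, 0.561, 0.209] pointing down, gripper open.
Joint ranges: [-2.71, 2.71], [-0.32, 2.16], [-1.57, 1.52], [0, 2.45], [-1.46, 4.6], [0, 2.02], [-2.83, 2.83]. Speed limits (rad/s): [1.89, 1.89, 2.57, 2.57, 3.01, 3.01, 3.01].

## Interface

Orientations are given as a unit quaternion [w, x, y, z].
In Python, from rig import ctrl gives the robot as it stands. The module is installed in compiled form; this text tells all that it offers.
- The arm moves only by the shell command python3 -m creep 'ROWS' [FORCE]. ROWS is JSON, a list of rows, each an object with "grip": the closure, from 0 (fully open) to 1 (shut); "dp": the shift along the tool's x, y, z in m, a list of three; "spin": the turn about the tool's z in degrees. A call has 1 to 12 rows; each row is the pose to reach, as a shift and turn from the pose commanded when the call began, along the tool's axes at that moment; what a row does not reach only later rows make up. A row lasts 1/10 s, in which the tool goes at most 50 mm and 8.59 degrees, less where a joint would pass 70% of its speed; a pose out of reach is approached as far as the arm can. A call with a gripper value outside its range is refused whole. The fingers move at their own pace and stop on an object; FORCE is the grip in N (left out, the last holds). Time passes only in rows, so rows that repeat a pose let the fingers close. It gives the time, the measured TCP pose, the force, the opening and the grip force at its end, in the units of the state.
- ctrl.sense(): the state, without advancing time (a new reading comes with each control period).
- ctrl.camera(name): name is "side" or "top" or "wrist"; returns a dict with "frame" (384x512x3 uint8, red, green, blue), "intrinsics" (3x3 intrinsics, pixels), "distortion" ([k1, k2, p1, p2, k3] as OpenCV has them; the pictures are not rectified), "R" (3x3) and "t" (3): a world point X has camera coordinates R X + t. Camera axes: x right, y down, z forward; pixel columns grow to the right and rows downward; lengths in m; the calibration is good to about 2 mm. A picture is of the moment at which its call begins. There is no depth.
- ctrl.job_done(): hands the job in; it is judged then, once.
The state is a dict: "clock": time; "qpos": joint angles; "qd": joint speeds; "effort": joint torques, N m; "tcp_pos": TCP position; "ee_rot": TCP orientation; "wrist_force": force on the tool from outside, world axes, zero at the start; "ft_torque": the same for the moment, N m; "opening": opening from 0.0 (shut) to 1.0 (fully open); "grasp_force": force on a finger pad.
Only numpy, scipy, OpenCV 4.12 (cv2) and the standard library are available. Lean on these libraries where they do the work, as an engineer would, in place of code of your own. Each camera call takes 0.05 s, during which the arm holds its last target. There are 200 camera calls.

## Task

Put the cover back on the open cable box: take the long cover, the one that matches the box in length, set it over the two spring catches and press it straight down until both catches click over it and it lies flat on the rim, then let go. Leave the short cover and the screwdriver alone.

Things in the scene. Friction and masses are not known exactly. Their poses are not given: they have to be found in the camera images.
- cable_box: Open grey cable box fixed to the desk: 66 mm along its x, 124 mm along its y, 30 mm high, 4 mm walls, a round black cable gland in each short end. Origin: centre of its underside, on the desk; z up. Two white spring catches stand in it at y = +44 and -44 mm, their tips 58 mm above the desk. The seated cover lies on the rim, its underside 30 mm above the desk.
- long_cover: The cover that fits: loose grey plate, rib up, 66 mm (x) by 124 mm (y), 6 mm thick, about 70 g. Origin: centre of its underside; z up. A window 36 mm wide (x) from 27 to 49.5 mm off the middle (y) at each end lets a catch through. Grip rib in the middle: 14 mm thick (x), 46 mm long (y), top 34 mm above the underside; fingertips may rest on the plate. Either end goes to either catch.
- short_cover: A bystander that does not fit: similar grey cover, 66 mm (x) but only 84 mm (y), also with two windows and a rib 14 mm thick (x), 34 mm long (y), top 34 mm above the underside. Origin: centre of its underside.
- screwdriver: A bystander: small screwdriver with a yellow handle lying on the desk, 141 mm long. Origin: underside, mid-length.
- catch_left (a joint): Bend (rad) of the catch at the box's +y end: 0 standing free, growing as its head is pushed towards the box's middle; about 0.09 lets the cover past. 16 mm wide (x); arrow head sloping outwards from its tip to a lip 52.5 mm off the box's middle, 38 mm above the desk, 2 mm over the seated cover. About 8 to 12 N of push in all snaps both catches.
- catch_right (a joint): The same for the catch at the box's -y end: bend in rad, 0 standing free, growing as its head is pushed towards the box's middle.
Mind the look-alikes: they are no part of the job. What is shaped like the long_cover but pink is not meant.

How it is judged:
At the end, for the whole second after the job is handed in: The long cover lies flat (within 3.4 degrees, underside 27 to 33.5 mm above the box's underside) on the cable box, centred within 16 mm and 15 degrees, both catches sprung back over it (bend under 0.05 rad), at rest (z of long_cover in the frame of cable_box between 0.027 and 0.0335 m and horizontal distance between long_cover and cable_box below 0.016 m and angle between the y axis of long_cover and the y axis of cable_box, either way round below 0.26 rad and angle between long_cover's own z axis and vertical below 0.06 rad and value of joint each of catch_left, catch_right below 0.05 rad and linear speed of long_cover below 0.02 m/s); the robot touches nothing.
It fails at once if the short cover was moved by more than 30 mm (distance of short_cover from where it was at the start of the episode above 0.03 m).
It fails at once if the screwdriver was moved by more than 30 mm (distance of screwdriver from where it was at the start of the episode above 0.03 m).
It also fails if it takes over 35 s, if anything falls off the work surface, if the arm or the gripper's body presses on something with over 40 N, if the wrist force passes 120 N, or if a joint passes its speed limit or range.

## Working session

There is one attempt and no reset: what is moved stays moved. The work goes in short steps, Python scripts to look and compute and a shell command to move; the robot and the scene stay as the last step left them, time stands still between calls to the robot, and variables do not carry over. Pictures are saved under pics/ and viewed, at most 10 in all, crops included, and the job is handed in when it is done.

```bash
mkdir -p pics; cat > h.py <<'E'
import numpy as np, cv2
from rig import ctrl
def cam(n):
    c=ctrl.camera(n); return {k:np.array(v) for k,v in c.items() if k!='name'}
def save(c,f,box=None,s=1):
    im=c['frame'][:,:,::-1]
    if box: im=im[box[1]:box[3],box[0]:box[2]]
    cv2.imwrite('pics/'+f,cv2.resize(im,None,fx=s,fy=s,interpolation=cv2.INTER_CUBIC))
def ray(c,uv):
    p=cv2.undistortPoints(np.array(uv,float).reshape(-1,1,2),c['intrinsics'].astype(float),c['distortion'].astype(float)).reshape(-1,2)
    d=np.c_[p,np.ones(len(p))]@c['R']; return -c['R'].T@c['t'],d
def onz(c,uv,z):
    o,d=ray(c,uv); return o+d*((z-o[2])/d[:,2])[:,None]
def proj(c,X):
    return cv2.projectPoints(np.array(X,float).reshape(-1,1,3),cv2.Rodrigues(c['R'].astype(float))[0],c['t'].astype(float),c['intrinsics'].astype(float),c['distortion'].astype(float))[0].reshape(-1,2)
E
python3 - <<'E'
from h import *
import pickle
C={n:cam(n) for n in('top','side','wrist')}
pickle.dump(C,open('c0.pkl','wb'))
im=np.hstack([cv2.resize(C[n]['frame'],(400,300)) for n in('side','wrist')])
save(C['top'],'top0.png',None,1.5); cv2.imwrite('pics/sw0.png',im[:,:,::-1])
for n in C: print(n,(-C[n]['R'].T@C[n]['t']).round(3))
s=ctrl.sense();print({k:np.round(v,3) for k,v in s.items()})
E
```

```text
top [ 0.409 -0.063  1.104]
side [ 0.474 -0.815  0.703]
wrist [0.063 0.575 0.374]
{'clock': np.float64(0.15), 'qpos': array([-1.389,  0.707, -0.028,  1.485,  0.022,  0.951, -0.075]), 'qd': array([ 0.001, -0.001,  0.   , -0.002, -0.001,  0.   ,  0.001]), 'effort': array([ 1.0000e-03, -8.8330e+01,  1.2350e+00, -2.3619e+01,  1.7000e-02,
        5.0000e-03, -0.0000e+00]), 'tcp_pos': array([0.128, 0.56 , 0.209]), 'ee_rot': array([-0.   ,  0.112,  0.994, -0.   ]), 'wrist_force': array([-0.272,  0.274,  0.581]), 'ft_torque': array([ 0.003, -0.001, -0.022]), 'grasp_force': np.float64(0.0), 'opening': np.float64(1.004)}
```

View pics/top0.png

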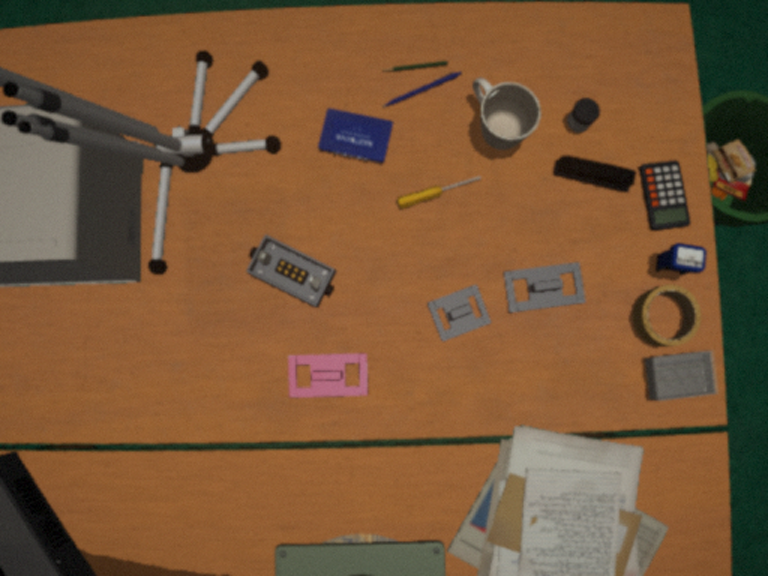

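View pics/sw0.png

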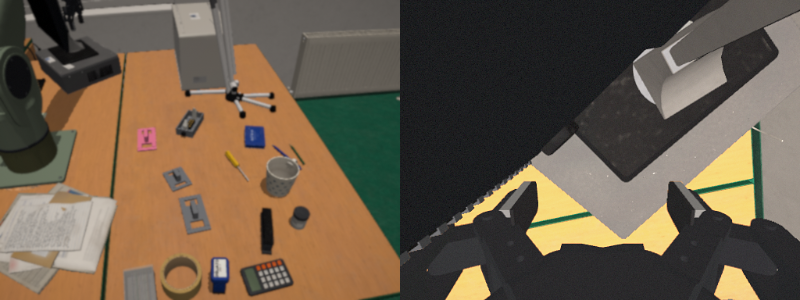

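The top view (at 1.5×) shows the grey candidates: A at (545,288), about 78 px long; B at (460,312), about 55 px; the pink plate at (328,376); and a grey tray at (682,375). The box is at (292,270). A looks like the long cover because it is grey, has two windows and a rib, and matches the pink plate's length. I'll measure it and confirm in a crop.

```bash
python3 - <<'E'
from h import *
import pickle
c=pickle.load(open('c0.pkl','rb'))['top']
save(c,'crop0.png',(155,140,405,275),3.2)
hsv=cv2.cvtColor(c['frame'],cv2.COLOR_RGB2HSV)
m=((hsv[:,:,1]<75)&(hsv[:,:,2]>40)).astype(np.uint8)
m=cv2.morphologyEx(m,cv2.MORPH_CLOSE,np.ones((3,3)))
for k in cv2.findContours(m,cv2.RETR_EXTERNAL,cv2.CHAIN_APPROX_NONE)[0]:
    if 400<cv2.contourArea(k)<3000:
        z=.03 if k[:,0,0].mean()<230 else .006
        X=onz(c,k[:,0,:],z)[:,:2]
        r=cv2.minAreaRect((X*1000).astype(np.float32))
        b=cv2.boxPoints(r); e=b[1]-b[0]; f=b[2]-b[1]; L=e if np.hypot(*e)>np.hypot(*f) else f
        print(k[:,0].mean(0).round(),np.round(r[0],1),np.round(r[1],1),'long axis deg',round(np.degrees(np.arctan2(L[1],L[0]))%180,1))
E
```

```text
[240. 372.] [111.9   0.5] [259.6  59.6] long axis deg 88.7
[ 12. 360.] [136.9 557.6] [170.1  77.3] long axis deg 33.3
[454. 250.] [ 375.  -520.8] [ 68.8 110.4] long axis deg 93.7
[306. 208.] [ 487.6 -166.9] [64.8 82.7] long axis deg 109.0
[363. 191.] [ 524.3 -304.7] [ 64.9 123. ] long axis deg 95.7
[193. 180.] [559.5  96.9] [128.3  65.1] long axis deg 61.7
[446. 131.] [ 671.3 -524.6] [ 59.2 109.1] long axis deg 175.1
[336.  74.] [ 819.5 -264.5] [124.7  98.8] long axis deg 8.3
```

View pics/crop0.png

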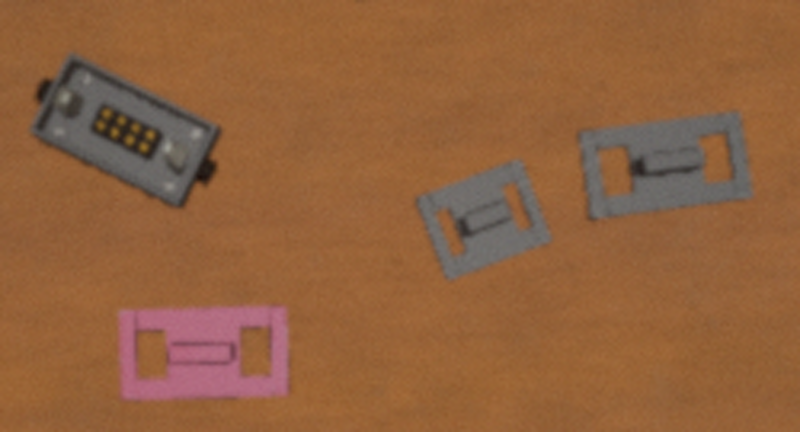

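The crop confirms A, at (665,165) in the crop. It is grey with two windows and measures 123 × 65 mm, so it is the long cover. B at (485,217) measures 83 × 65 mm, so it is the short one. The box is at (0.560, 0.097), 61.7°, and the long cover is at (0.524, -0.305), 95.7°. First I move to a waypoint.

```bash
cat >> h.py <<'E'
from scipy.spatial.transform import Rotation as Ro
def goto(p,ang):
    s=ctrl.sense(); q=s['ee_rot']; R=Ro.from_quat([q[1],q[2],q[3],q[0]]).as_matrix()
    a=np.degrees(np.arctan2(R[1,0],R[0,0]))
    print('tcp',np.round(s['tcp_pos'],4),'xang',round(a,2),'tilt',round(np.degrees(np.arccos(-R[2,2])),2),'clock',s['clock'],'q',np.round(s['qpos'],2))
    print('dp mm',(R.T@(np.array(p)-s['tcp_pos'])*1000).round(1),'spin',round(((a-ang+180)%360)-180,1))
E
python3 -m creep '[{"grip":0,"dp":[-0.405,-0.328,0],"spin":36},{"grip":0,"dp":[-0.405,-0.328,0],"spin":36},{"grip":0,"dp":[-0.405,-0.328,0],"spin":36},{"grip":0,"dp":[-0.405,-0.328,0],"spin":36},{"grip":0,"dp":[-0.405,-0.328,0],"spin":36},{"grip":0,"dp":[-0.405,-0.328,0],"spin":36},{"grip":0,"dp":[-0.405,-0.328,0],"spin":36},{"grip":0,"dp":[-0.405,-0.328,0],"spin":36},{"grip":0,"dp":[-0.405,-0.328,0],"spin":36},{"grip":0,"dp":[-0.405,-0.328,0],"spin":36},{"grip":0,"dp":[-0.405,-0.328,0],"spin":36},{"grip":0,"dp":[-0.405,-0.328,0],"spin":36}]' 60
python3 -c "
from h import *
goto([.524,-.305,.18],95.7)"
```

```text
clock: 1.35
tcp_pos: [0.4512, 0.1481, 0.2088]
ee_rot: [0.0, 0.415, 0.91, -0.0]
wrist_force: [-0.7, -0.4, 0.1]
opening: 0.999
grasp_force: 0.0
tcp [0.4512 0.1481 0.2088] xang 130.91 tilt 0.06 clock 1.35 q [-0.42  0.56  0.06  1.84 -0.05  0.74  0.38]
dp mm [-390.1 -241.6   29.3] spin 35.2
```

```bash
python3 -m creep '[{"grip":0,"dp":[-0.39,-0.242,0.029],"spin":35.2},{"grip":0,"dp":[-0.39,-0.242,0.029],"spin":35.2},{"grip":0,"dp":[-0.39,-0.242,0.029],"spin":35.2},{"grip":0,"dp":[-0.39,-0.242,0.029],"spin":35.2},{"grip":0,"dp":[-0.39,-0.242,0.029],"spin":35.2},{"grip":0,"dp":[-0.39,-0.242,0.029],"spin":35.2},{"grip":0,"dp":[-0.39,-0.242,0.029],"spin":35.2},{"grip":0,"dp":[-0.39,-0.242,0.029],"spin":35.2},{"grip":0,"dp":[-0.39,-0.242,0.029],"spin":35.2},{"grip":0,"dp":[-0.39,-0.242,0.029],"spin":35.2},{"grip":0,"dp":[-0.39,-0.242,0.029],"spin":35.2},{"grip":0,"dp":[-0.39,-0.242,0.029],"spin":35.2}]'
python3 - <<'E'
from h import *
goto([.524,-.305,.18],95.7)
c=cam('wrist'); save(c,'w1.png')
print('cam',(-c['R'].T@c['t']).round(3))
print(proj(c,[[.524,-.305,.006],[.524,-.305,.034]]).round())
hsv=cv2.cvtColor(c['frame'],cv2.COLOR_RGB2HSV)
m=((hsv[:,:,1]<75)&(hsv[:,:,2]>60)).astype(np.uint8)
for k in cv2.findContours(m,cv2.RETR_EXTERNAL,cv2.CHAIN_APPROX_NONE)[0]:
    if cv2.contourArea(k)>2000:
        X=onz(c,k[:,0,:],.006)[:,:2]; r=cv2.minAreaRect((X*1000).astype(np.float32))
        print(k[:,0].mean(0).round(),np.round(r[0],1),np.round(r[1],1),r[2])
E
```

```text
clock: 2.55
tcp_pos: [0.5247, -0.3002, 0.1799]
ee_rot: [-0.0, 0.669, 0.743, 0.0]
wrist_force: [0.1, 0.3, 0.3]
opening: 1.006
grasp_force: 0.0
tcp [ 0.5247 -0.3002  0.1799] xang 96.05 tilt 0.06 clock 2.55 q [ 0.39  0.79  0.16  1.41 -0.14  0.95  0.69]
dp mm [-4.7 -1.2 -0.1] spin 0.4
cam [ 0.518 -0.234  0.345]
[[257. 173.]
 [257. 177.]]
[258. 170.] [ 524.9 -305.5] [ 65.9 123.4] 5.776374816894531
[488. 157.] [ 796.4 -269.9] [ 75.2 111.9] 19.616657257080078
[ 31. 158.] [ 252.7 -329.2] [245.8  86.4] 82.03456115722656
[238.  47.] [ 488.  -167.7] [65.7 83.8] 19.200149536132812
```

View pics/w1.png

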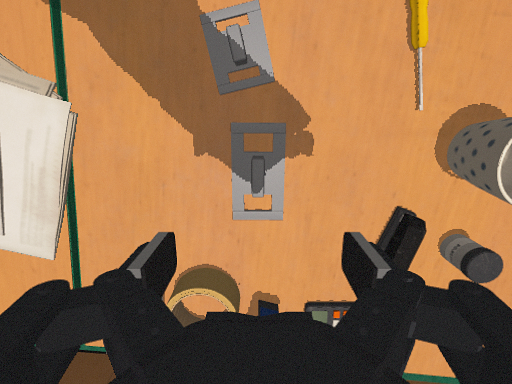

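The wrist view shows the long cover alone under the gripper at (258,170), with the rib midway between the fingers. It gives a centre of (0.525, -0.3055) at 95.8°, which agrees with the top camera. I descend and close.

```bash
python3 -m creep '[{"grip":0,"dp":[-0.0055,0,0.05],"spin":0.3},{"grip":0,"dp":[-0.0055,0,0.10],"spin":0.3},{"grip":0,"dp":[-0.0055,0,0.13],"spin":0.3},{"grip":0,"dp":[-0.0055,0,0.15],"spin":0.3},{"grip":0,"dp":[-0.0055,0,0.16],"spin":0.3},{"grip":0,"dp":[-0.0055,0,0.166],"spin":0.3},{"grip":0,"dp":[-0.0055,0,0.17],"spin":0.3},{"grip":0,"dp":[-0.0055,0,0.17],"spin":0.3}]'
python3 -m creep '[{"grip":1,"dp":[0,0,0],"spin":0},{"grip":1,"dp":[0,0,0],"spin":0},{"grip":1,"dp":[0,0,0],"spin":0},{"grip":1,"dp":[0,0,0],"spin":0},{"grip":1,"dp":[0,0,0],"spin":0},{"grip":1,"dp":[0,0,0],"spin":0},{"grip":1,"dp":[0,0,0],"spin":0},{"grip":1,"dp":[0,0,0],"spin":0},{"grip":1,"dp":[0,0,0],"spin":0},{"grip":1,"dp":[0,0,0],"spin":0}]' 60
```

```text
clock: 3.4
tcp_pos: [0.5252, -0.3073, 0.0105]
ee_rot: [0.0, 0.671, 0.741, 0.0]
wrist_force: [-0.4, -0.7, 0.4]
opening: 1.002
grasp_force: 0.0
clock: 4.4
tcp_pos: [0.525, -0.3075, 0.0103]
ee_rot: [0.0, 0.671, 0.741, 0.0]
wrist_force: [-1.0, -0.1, 4.6]
opening: 0.116
grasp_force: 58.7
```

```bash
python3 -m creep '[{"grip":1,"dp":[0,0,-0.01],"spin":0},{"grip":1,"dp":[0,0,-0.03],"spin":0},{"grip":1,"dp":[0,0,-0.07],"spin":0},{"grip":1,"dp":[0,0,-0.11],"spin":0},{"grip":1,"dp":[0,0,-0.15],"spin":0},{"grip":1,"dp":[0,0,-0.17],"spin":0},{"grip":1,"dp":[0,0,-0.17],"spin":0}]'
python3 - <<'E'
from h import *
goto([.5595,.097,.18],61.7)
c=cam('wrist'); save(c,'w2.png')
E
```

```text
clock: 5.1
tcp_pos: [0.5258, -0.308, 0.1835]
ee_rot: [0.002, 0.671, 0.741, 0.001]
wrist_force: [0.1, -0.3, -1.3]
opening: 0.117
grasp_force: 58.7
tcp [ 0.5258 -0.308   0.1835] xang 95.67 tilt 0.28 clock 5.1 q [ 0.4   0.79  0.16  1.4  -0.14  0.96  0.69]
dp mm [399.7  73.6   2.7] spin 34.0
```

View pics/w2.png

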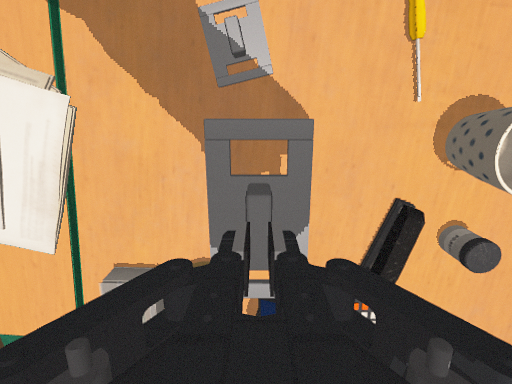

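The cover is held level, with its far end in view at (258,130). I move to a spot 140 mm short of the box, already turned to match it, to measure the box from close by.

```bash
python3 -m creep '[{"grip":1,"dp":[0.03,0,-0.017],"spin":4},{"grip":1,"dp":[0.07,0,-0.017],"spin":9},{"grip":1,"dp":[0.11,-0.002,-0.017],"spin":14},{"grip":1,"dp":[0.15,-0.003,-0.017],"spin":19},{"grip":1,"dp":[0.19,-0.004,-0.017],"spin":24},{"grip":1,"dp":[0.23,-0.005,-0.017],"spin":29},{"grip":1,"dp":[0.265,-0.005,-0.017],"spin":32},{"grip":1,"dp":[0.284,-0.005,-0.017],"spin":34},{"grip":1,"dp":[0.284,-0.005,-0.017],"spin":34},{"grip":1,"dp":[0.284,-0.005,-0.017],"spin":34}]'
python3 - <<'E'
from h import *
goto([.5595,.097,.18],61.7)
c=cam('wrist'); save(c,'w3.png')
print(proj(c,[[.5595,.097,.03]]).round())
hsv=cv2.cvtColor(c['frame'],cv2.COLOR_RGB2HSV)
m=((hsv[:,:,1]<75)&(hsv[:,:,2]>50)).astype(np.uint8)
m=cv2.morphologyEx(m,cv2.MORPH_OPEN,np.ones((5,5)))
for k in cv2.findContours(m,cv2.RETR_EXTERNAL,cv2.CHAIN_APPROX_NONE)[0]:
    if cv2.contourArea(k)>1500:
        X=onz(c,k[:,0,:],.03)[:,:2]; r=cv2.minAreaRect((X*1000).astype(np.float32))
        print(k[:,0].mean(0).round(),np.round(r[0],1),np.round(r[1],1),r[2])
E
```

```text
clock: 6.15
tcp_pos: [0.4916, -0.0255, 0.1966]
ee_rot: [0.0, 0.858, 0.513, -0.001]
wrist_force: [-0.4, -0.6, -1.5]
opening: 0.113
grasp_force: 58.8
tcp [ 0.4916 -0.0255  0.1966] xang 61.73 tilt 0.06 clock 6.15 q [-0.23  0.64  0.39  1.8  -0.33  0.77 -0.16]
dp mm [140.1   1.8  16.5] spin 0.0
[[260.  43.]]
[434. 366.] [ 579.4 -414.6] [101.   74.5] 89.96064758300781
[ 23. 290.] [140.4 -29.3] [171.8  86. ] 57.05952453613281
[263. 205.] [491.9 -68.4] [196.4 168.7] 62.012168884277344
[262.  49.] [555.5  86.8] [102.3  65.4] 61.913536071777344
```

View pics/w3.png

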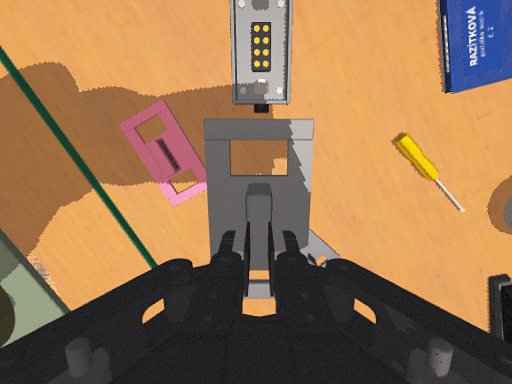

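The wrist view shows the box's near end at (262,104) with its top end out of frame, and the held cover's far edge at row 120, columns 205–313. The near end puts the box centre at about (0.5605, 0.0965), 61.9°, within 1 mm of the top view. Next I check where the cover sits in the hand.

```bash
python3 - <<'E'
from h import *
c=cam('wrist'); s=ctrl.sense(); q=s['ee_rot']; R=Ro.from_quat([q[1],q[2],q[3],q[0]]).as_matrix()
X=onz(c,[[205,120],[313,120],[230,175],[288,175],[230,139],[288,139]],s['tcp_pos'][2]-.0045)
print(((X-s['tcp_pos'])@R*1000).round(1))
ca=cam('top'); print(ca['frame'].shape)
goto([.560,.0965,.18],61.8)
E
```

```text
[[ 63.2 -31.3   4.5]
 [ 63.3  32.9   4.4]
 [ 29.8 -17.3   4.5]
 [ 29.9  19.    4.5]
 [ 52.1 -16.7   4.5]
 [ 52.1  18.4   4.5]]
(384, 512, 3)
tcp [ 0.4917 -0.0263  0.1968] xang 61.62 tilt 0.03 clock 6.3 q [-0.23  0.64  0.39  1.8  -0.33  0.77 -0.16]
dp mm [140.5   1.7  16.8] spin -0.2
```

The cover sits +2.2 mm in tool x and +0.8 mm in tool y from the TCP. Its width and window edges check out. I move over the box and lower it to just above the catch tips.

```bash
python3 -m creep '[{"grip":1,"dp":[0.03,0,0],"spin":-0.2},{"grip":1,"dp":[0.07,0,0],"spin":-0.2},{"grip":1,"dp":[0.11,0.001,0],"spin":-0.2},{"grip":1,"dp":[0.132,0.001,0],"spin":-0.2},{"grip":1,"dp":[0.138,0.001,0.02],"spin":-0.2},{"grip":1,"dp":[0.138,0.001,0.06],"spin":-0.2},{"grip":1,"dp":[0.138,0.001,0.09],"spin":-0.2},{"grip":1,"dp":[0.138,0.001,0.11],"spin":-0.2},{"grip":1,"dp":[0.138,0.001,0.115],"spin":-0.2},{"grip":1,"dp":[0.138,0.001,0.115],"spin":-0.2}]'
python3 - <<'E'
from h import *
goto([.560-.0022*.4726-.0008*.88,.0965-.0022*.881+.0008*.4726,.0403],61.8)
c=cam('side'); w=cam('wrist')
u=proj(c,[[.56,.0965,.05]])[0].astype(int)
a=c['frame'][max(u[1]-45,0):u[1]+45,u[0]-60:u[0]+60]
im=np.vstack([cv2.resize(a,(400,300),interpolation=cv2.INTER_CUBIC),cv2.resize(w['frame'],(400,300))])
cv2.imwrite('pics/s4.png',im[:,:,::-1])
E
```

```text
clock: 7.3
tcp_pos: [0.5582, 0.095, 0.0819]
ee_rot: [0.0, 0.858, 0.514, -0.0]
wrist_force: [0.3, 0.2, -0.3]
opening: 0.113
grasp_force: 58.8
tcp [0.5582 0.095  0.0819] xang 61.83 tilt 0.04 clock 7.3 q [-0.39  0.9   0.33  1.66 -0.43  0.66 -0.32]
dp mm [ 0.   0.1 41.6] spin 0.0
```

View pics/s4.png

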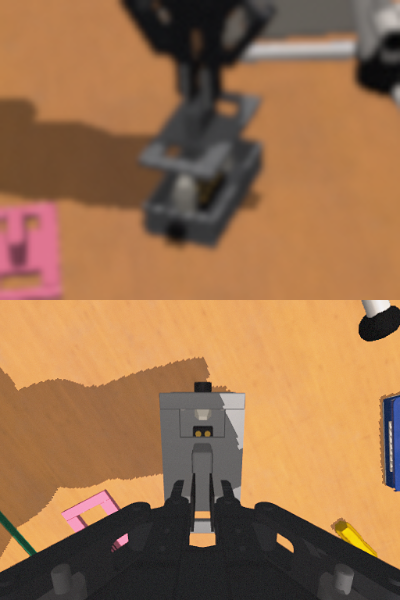

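Side view: the cover is level and parallel above the box, with the catches beneath its windows. Wrist view: the far catch shows inside the window at (203,414), centred sideways. I press straight down.

```bash
python3 -m creep '[{"grip":1,"dp":[0,0,0.006],"spin":0},{"grip":1,"dp":[0,0,0.012],"spin":0},{"grip":1,"dp":[0,0,0.017],"spin":0},{"grip":1,"dp":[0,0,0.021],"spin":0},{"grip":1,"dp":[0,0,0.024],"spin":0},{"grip":1,"dp":[0,0,0.027],"spin":0},{"grip":1,"dp":[0,0,0.027],"spin":0}]'
python3 -m creep '[{"grip":1,"dp":[0,0,0.003],"spin":0},{"grip":1,"dp":[0,0,0.006],"spin":0},{"grip":1,"dp":[0,0,0.009],"spin":0},{"grip":1,"dp":[0,0,0.012],"spin":0},{"grip":1,"dp":[0,0,0.014],"spin":0},{"grip":1,"dp":[0,0,0.015],"spin":0},{"grip":1,"dp":[0,0,0.015],"spin":0}]'
```

```text
clock: 8.1
tcp_pos: [0.5581, 0.0956, 0.0547]
ee_rot: [-0.0, 0.858, 0.514, -0.0]
wrist_force: [-0.8, 0.1, -0.6]
opening: 0.115
grasp_force: 59.0
clock: 8.8
tcp_pos: [0.558, 0.0955, 0.0403]
ee_rot: [-0.0, 0.858, 0.514, -0.0]
wrist_force: [-3.7, -1.3, 10.4]
opening: 0.116
grasp_force: 61.9
```

```bash
python3 -m creep '[{"grip":1,"dp":[0,0,0.001],"spin":0},{"grip":1,"dp":[0,0,0.002],"spin":0},{"grip":1,"dp":[0,0,0.003],"spin":0},{"grip":1,"dp":[0,0,0.003],"spin":0}]'
python3 - <<'E'
from h import *
w=cam('wrist'); c=cam('side')
u=proj(c,[[.56,.0965,.05]])[0].astype(int)
a=c['frame'][max(u[1]-45,0):u[1]+45,u[0]-60:u[0]+60]
im=np.vstack([cv2.resize(a,(400,300),interpolation=cv2.INTER_CUBIC),cv2.resize(w['frame'][80:260,140:380],(400,300),interpolation=cv2.INTER_CUBIC)])
cv2.imwrite('pics/s5.png',im[:,:,::-1])
E
```

```text
clock: 9.2
tcp_pos: [0.5582, 0.0955, 0.0397]
ee_rot: [-0.0, 0.858, 0.514, 0.001]
wrist_force: [-17.6, -2.8, 63.0]
opening: 0.118
grasp_force: 73.0
```

View pics/s5.png

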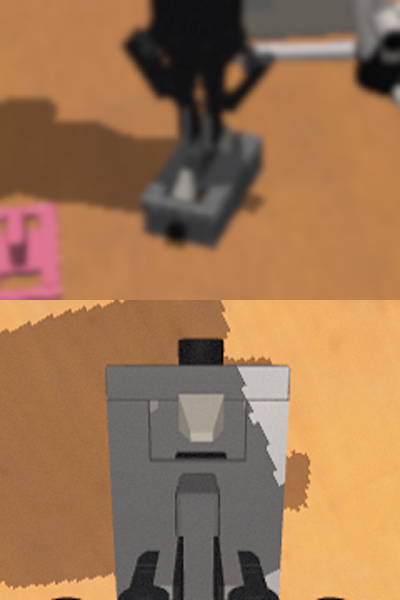

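The cover is flat on the rim: z stopped at 0.0397 m under 63 N. The far catch head overlaps the window's outer edge at (200,400) in the lower crop, and the near catch stands up through its window in the side view. I relax the press, open and retreat.

```bash
python3 -m creep '[{"grip":1,"dp":[0,0,-0.0025],"spin":0},{"grip":1,"dp":[0,0,-0.0025],"spin":0},{"grip":0,"dp":[0,0,-0.0025],"spin":0},{"grip":0,"dp":[0,0,-0.0025],"spin":0},{"grip":0,"dp":[0,0,-0.0025],"spin":0},{"grip":0,"dp":[0,0,-0.0025],"spin":0},{"grip":0,"dp":[0,0,-0.0025],"spin":0},{"grip":0,"dp":[0,0,-0.0025],"spin":0},{"grip":0,"dp":[0,0,-0.0025],"spin":0},{"grip":0,"dp":[0,0,-0.0025],"spin":0},{"grip":0,"dp":[0,0,-0.0025],"spin":0}]'
python3 -m creep '[{"grip":0,"dp":[0,0,-0.01],"spin":0},{"grip":0,"dp":[0,0,-0.03],"spin":0},{"grip":0,"dp":[0,0,-0.06],"spin":0},{"grip":0,"dp":[-0.02,0,-0.10],"spin":0},{"grip":0,"dp":[-0.06,0,-0.13],"spin":0},{"grip":0,"dp":[-0.08,0,-0.14],"spin":0},{"grip":0,"dp":[-0.08,0,-0.14],"spin":0}]'
python3 - <<'E'
from h import *
w=cam('wrist'); t=cam('top'); c=cam('side')
def crop(c,X,h):
    u=proj(c,[X])[0].astype(int); y=max(u[1]-h*3//4,0); x=max(u[0]-h,0)
    return cv2.resize(c['frame'][y:y+h*3//2,x:x+2*h],(400,300),interpolation=cv2.INTER_CUBIC)
im=np.vstack([crop(w,[.56,.0965,.04],90),crop(c,[.56,.0965,.04],50)])
cv2.imwrite('pics/s6.png',im[:,:,::-1])
E
```

```text
clock: 10.4
tcp_pos: [0.5582, 0.0957, 0.0395]
ee_rot: [0.0, 0.858, 0.514, -0.0]
wrist_force: [0.1, -0.3, 0.2]
opening: 0.999
grasp_force: 0.0
clock: 11.1
tcp_pos: [0.5202, 0.0227, 0.1817]
ee_rot: [0.001, 0.859, 0.513, 0.001]
wrist_force: [1.0, 1.6, -1.0]
opening: 0.997
grasp_force: 0.0
```

View pics/s6.png

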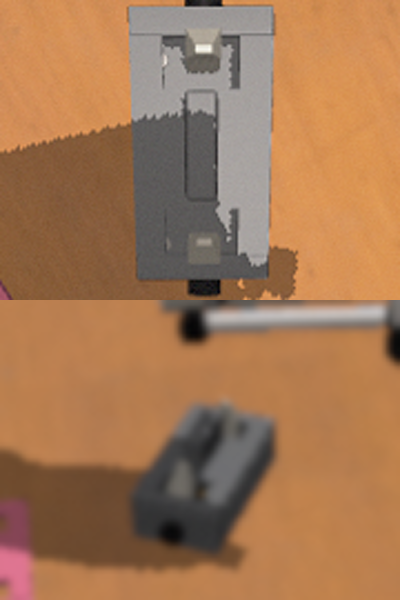

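The cover lies square on the box. Both catch heads, at (203,47) and (204,248), overlap the outer window edges, and the gripper is clear. I hand the job in.

```bash
python3 -c "
from rig import ctrl
print(ctrl.job_done())"
```

```text
the job is handed in; nothing more can be done
None
```

I pressed the long cover onto the cable box until it seated flat with both catches over it, then released it, backed the gripper clear and handed the job in at about 11 s; the judge's verdict was not shown.

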